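Close a block of capsules in a spoked-handle press

TASK

Set the white two-part capsule block flat in the bed of the small bench press, between the ram head and the backstop, and let go of it. Then turn the press's five-spoked handle clockwise (seen from above), pushing spoke after spoke on the side the guard leaves open, until the ram has pushed the two halves of the block fully together and the handle comes up firm; do not force it further, leave it clamped and take the hand away. Move the ram only by the handle, and leave the plate, jar and spoon where they are.

Things in the scene. Friction and masses are not known exactly. Their poses are not given: they have to be found in the camera images.
- press: White bench press fixed to the table. Origin on the table under the upright axis of its spoked handle. Its bed runs from there along the press's own -y: a base plate 110 mm wide (x), 20 mm thick, from y = +70 to -340 mm. Under the handle stands a gearbox 80 mm (x) by 100 mm (y), top 108 mm above the table. The robot's side is the press's -x.
- guard (a point): Middle of the guard's straight edge, on the handle's axis, 164 mm above the table (its top). The clear flat guard with a steel edge bar covers the half of the handle at the press's +x, 110 mm by 200 mm, 158 to 164 mm above the table; a disc of 30 mm radius at the same height covers the hub. The half at the press's -x is open from above.
- hub (a point): Point on the handle's upright axis at the height of the spokes' centre line, 140 mm above the table. The hub is 48 mm across. Five equal steel spokes, 10 mm thick, level, 72 degrees apart, each with a black ball at its end. Spokes can be pushed 30 to 75 mm from the axis with shut fingers reaching down between two spokes.
- spoke_knob (a point): Centre of the black ball (21 mm across) at the end of one of the five spokes, 88 mm from the axis, 140 mm above the table. All five are alike; this one may be under the guard.
- capstan (a joint): Turn of the handle (rad), growing clockwise seen from above; drives the ram along the press's -y, 14 mm per rad; 2.2 to 4.2 rad needed. Stays where left. Friction 0.4 N m (6 N at 65 mm from the axis), about 0.5 while the block's halves slide together; then it stiffens steadily. 0.8 N m (12 to 13 N at 65 mm) is firm and right; over 1.3 N m (20 N at 65 mm) crushes the capsules.
- nest (a point): Centre of the loading place on the bed's top face, 20 mm above the table, 197 mm from the handle's axis along the press's -y. Two aluminium lips along y, 60 mm apart and 12 mm high, guide the block's sides. The block lies with its length along the press's y, either end first; with its whole middle here, 8 mm or more are free at each end. The backstop's face is 63 mm beyond, set up to 6 mm either way each time.
- ram: The ram: a steel rod with a sprung aluminium head (about 20 N per mm) 50 mm wide and 44 mm high that slides out of the gearbox. Origin at the centre of the head's flat front, which faces the press's -y, 47 mm above the table.
- block: Body half of the loose white plastic capsule block (0.29 to 0.47 kg in all): 52 mm wide (x), 60 mm long (y), 46 mm high. Origin at the centre of its underside; z up, y along the block towards its cap half.
- block_center (a point): Centre of the block's body half, 23 mm above its underside: grip here, across the 52 mm width.
- cap_center (a point): Centre of the block's cap half: 52 mm wide, 25 mm long (y), 43 mm high, sliding stiffly (about 6 N) on pins along the block's y. It lies 42.5 mm from the body half's centre when fully closed (whole block then 85 mm long) and stands 5 to 11 mm farther out at the start.
- plate: Bystander: orange-rimmed plate 200 mm across, 16 mm high, with capsules on it.
- jar: Bystander: amber jar 56 mm across, 75 mm high.
- spoon: Bystander: steel spoon 150 mm long lying on the table.

How it is judged (in metres and radians):
On the way, in this order (a step that is already met when the one before it is completed fails the run):
1. the capsule block lies flat in the bed between ram and backstop, let go (horizontal distance between block_center and nest below 0.055 m and x of block_center in the frame of press between -0.006 and 0.006 m and height (world z) of block_center between 0.04 and 0.046 m and angle between the y axis of block and the y axis of press, either way round below 0.12 rad and contact force between the fingers and block below 0.1 N), for 0.2 s.
2. the block's halves are pushed home and the ram bears on it firmly (contact force between ram and block above 12 N and distance between block_center and cap_center below 0.044 m), for 0.2 s.
At the end, for the whole second after the job is handed in: The block lies flat in the bed (within 6 mm of its centre line and 0.12 rad of its direction), its halves closed to within 1.5 mm, clamped by the ram with more than 12 N, the handle at rest and the robot touching nothing (all of step 2 and horizontal distance between block_center and nest below 0.055 m and x of block_center in the frame of press between -0.006 and 0.006 m and height (world z) of block_center between 0.04 and 0.046 m and angle between the y axis of block and the y axis of press, either way round below 0.12 rad and velocity of joint capstan between -0.05 and 0.05 rad/s and contact force between the arm and anything else below 0.1 N).
It fails at once if the block is crushed: the ram presses on it with more than 70 N (contact force between ram and block above 70 N).
It fails at once if the ram is pushed directly by the robot (contact force between the arm and ram above 3 N).
It fails at once if plate, jar or spoon is shifted by more than 30 mm (distance of any of plate, jar, spoon from where it was at the start of the episode above 0.03 m).
It also fails if it takes over 72 s, if anything falls off the work surface, if the arm or the gripper's body presses on something with over 40 N, if the wrist force passes 120 N, or if a joint passes its speed limit or range.

ROBOT

A 6-joint arm with a two-finger parallel gripper is mounted at the origin on the work surface. World frame = base frame: x ahead of the robot, y to its left, z up, the work surface at z = 0. Lengths are in m, angles in degrees, forces in N, time in s.
With the tool pointing down it reaches from about 0.4 to 0.825 m from the base axis. Payload 7 kg.
Tool frame: the origin (TCP) lies on the centre line of the jaws, within the pads' length; the fingertips stand 11 mm ahead of it and the grasp point (between the pads) lies 8 mm behind it; z points along the fingers, y is the direction in which the jaws open and shut (so a half turn about z gives the same grasp; the last joint's range is limited). The gripper opens to 88 mm and grips with 3 to 60 N. Pads are 19 mm wide; open, the fingers measure 130 mm over their backs; the gripper's body (78 mm by 193 mm) begins 47 mm behind the grasp point.
Start: joints at [16.507, 20.546, 0.682, 0, -70.136, -16.507], TCP at [0.675, -0, 0.238] pointing down, gripper open.
Joint ranges: [-176.03, 176.03], [-82.01, 121.73], [-58.28, 71.71], [-173.87, 95.51], [-174.79, -0.11], [-173.66, 173.66]. Speed limits (degrees/s): [136.94, 136.94, 172.46, 180, 180, 180].

INTERFACE

Orientations are given as [roll, pitch, yaw] about the fixed x, y, z axes, in that order (R = Rz(yaw) Ry(pitch) Rx(roll)).
In Python, from plant import ctrl, cams, order gives the robot as it stands.
- The arm moves only by the tool jog_arm, never from a script. Its argument "motion" is a list of rows, each an object with "offset": the shift along the tool's x, y, z in mm, a list of three; "roll": the turn about the tool's z in rad; "hand": the finger opening in mm, from 0 to 87.6. A call has 1 to 20 rows; each row is the pose to reach, as a shift and turn from the pose commanded when the call began, along the tool's axes at that moment; what a row does not reach only later rows make up. A row lasts 1/12 s, in which the tool goes at most 41.7 mm and 7.16 degrees, less where a joint would pass 70% of its speed; a pose out of reach is approached as far as the arm can. A call with a gripper value outside its range is refused whole. The fingers move at their own pace and stop on an object; the grip force is fixed at half the most. Time passes only in rows, so rows that repeat a pose let the fingers close. It gives the time, the measured TCP pose, the force and the opening at its end, in the units of the state.
- ctrl.get_obs(): the state, without advancing time (a new reading comes with each control period).
- cams.snapshot(name): name is "scene" or "side" or "wrist"; returns a dict with "img" (480x640x3 uint8, red, green, blue), "K" (3x3 intrinsics, pixels), "D" ([k1, k2, p1, p2, k3] as OpenCV has them; the pictures are not rectified), "cam_to_world" (4x4, takes a point from camera to world coordinates); the wrist camera has in their place "T_tool_cam" (4x4, takes a point from camera to tool coordinates, whose origin is the TCP and whose axes are the flange's). Camera axes: x right, y down, z forward; pixel columns grow to the right and rows downward; lengths in m; the calibration is good to about 2 mm. A picture is of the moment at which its call begins: read the wrist's pose just before it. There is no depth.
- order.close_job(): hands the job in, once; it reports no verdict.
The state is a dict: "clock": time; "joint_pos": joint angles; "qvel": joint speeds; "tau": joint torques, N m; "tool_pos": TCP position; "orientation": TCP orientation; "force": force on the tool from outside, world axes, zero at the start; "moment": the same for the moment, N m; "opening": finger opening in m.
Only numpy, scipy, OpenCV 4.12 (cv2) and the standard library are available. Lean on these libraries where they do the work, as an engineer would, in place of code of your own. Each camera call takes 0.05 s, during which the arm holds its last target. There are 200 camera calls.

## Working session

There is one attempt and no reset: what is moved stays moved. The work goes in short steps, Python scripts to look and compute and a tool call to move; the robot and the scene stay as the last step left them, time stands still between calls to the robot, and variables do not carry over. Pictures are saved under pics/ and viewed, about 8 in all and at most 12, crops included, and the job is handed in when it is done.

Besides the shell and the picture viewer there is one more tool, called after "Emit:" as name([rows], argument=value, ...), one row to a line, values as JSON. jog_arm: Moves the arm, as the interface text tells. Its arguments: {"type":"object","properties":{"motion":{"type":"array"}},"required":["motion"]}

```bash
ls; mkdir -p pics; cat > h.py <<'E'
import numpy as np, cv2
from plant import ctrl, cams, order
from scipy.spatial.transform import Rotation as R
def obs(): return ctrl.get_obs()
def tool():
    o=obs(); T=np.eye(4); T[:3,:3]=R.from_euler('xyz',o['orientation'],degrees=True).as_matrix(); T[:3,3]=o['tool_pos']; return T
def snap(n,f=None):
    T=tool(); s=cams.snapshot(n)
    s['T']=T@np.array(s['T_tool_cam']) if n=='wrist' else np.array(s['cam_to_world'])
    if f: cv2.imwrite('pics/'+f,s['img'][:,:,::-1]); np.savez('pics/'+f[:-4],K=s['K'],D=s['D'],T=s['T'],img=s['img'])
    return s
def load(f): return dict(np.load('pics/'+f+'.npz'))
def ray(s,uv):
    p=cv2.undistortPoints(np.array([[uv]],float),np.array(s['K'],float),np.array(s['D'],float))[0,0]
    d=s['T'][:3,:3]@np.array([p[0],p[1],1]); return s['T'][:3,3],d
def onz(s,uv,z):
    o,d=ray(s,uv); return o+d*(z-o[2])/d[2]
def tri(s1,a,s2,b):
    o1,d1=ray(s1,a);o2,d2=ray(s2,b)
    t=np.linalg.lstsq(np.c_[d1,-d2],o2-o1,rcond=None)[0]
    p,q=o1+d1*t[0],o2+d2*t[1]; return (p+q)/2,np.linalg.norm(p-q)
def proj(s,P):
    Ti=np.linalg.inv(s['T']); return cv2.projectPoints(np.array(P,float).reshape(-1,3),cv2.Rodrigues(Ti[:3,:3])[0],Ti[:3,3],np.array(s['K'],float),np.array(s['D'],float))[0][:,0]
E
python3 - <<'E'
from h import *
print(obs())
for n in ['scene','side','wrist']:
    s=snap(n,n+'0.png'); print(n,s['T'].round(3).tolist())
E
```

```text
pics
{'clock': 0.0, 'joint_pos': array([ 1.65060926e+01,  2.05921474e+01,  6.34092287e-01, -2.07783917e-02,
       -7.01353953e+01, -1.65042639e+01]), 'qvel': array([ 0.02075643,  0.00569856,  0.0320992 ,  0.01661146, -0.02288542,
       -0.10733926]), 'tau': array([-8.00930356e-04, -5.82726967e+01,  2.93058443e+01,  6.99745238e+00,
        6.93249181e-03, -2.06530804e-04]), 'tool_pos': array([ 6.74532081e-01, -2.97940822e-05,  2.36614979e-01]), 'orientation': array([ 1.79904850e+02, -7.82254112e-03, -9.00052412e+01]), 'force': array([-0.17050361,  0.78722133, -0.12753642]), 'moment': array([ 0.00717852,  0.03759066, -0.04669804]), 'opening': 0.0873474658685313}
scene [[-0.577, 0.599, -0.555, 1.263], [0.816, 0.41, -0.407, 0.352], [-0.016, -0.688, -0.725, 0.933], [0.0, 0.0, 0.0, 1.0]]
side [[0.932, -0.217, 0.291, 0.368], [-0.363, -0.592, 0.72, -0.76], [0.016, -0.776, -0.63, 0.675], [0.0, 0.0, 0.0, 1.0]]
wrist [[-1.0, 0.001, -0.002, 0.675], [0.001, 0.96, 0.281, -0.076], [0.002, 0.281, -0.96, 0.384], [0.0, 0.0, 0.0, 1.0]]
```

View pics/scene0.png

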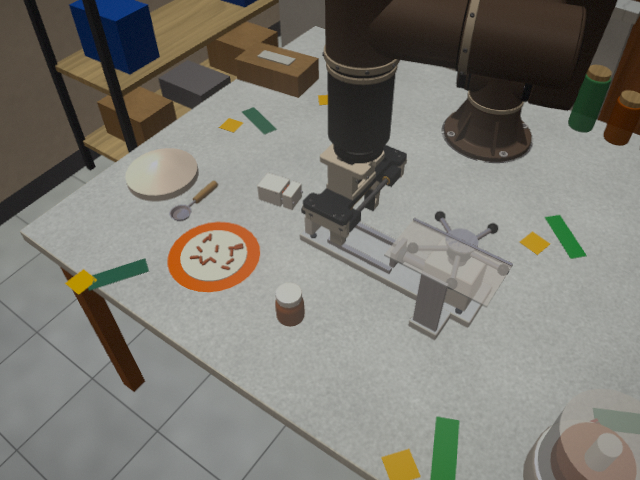

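View pics/side0.png

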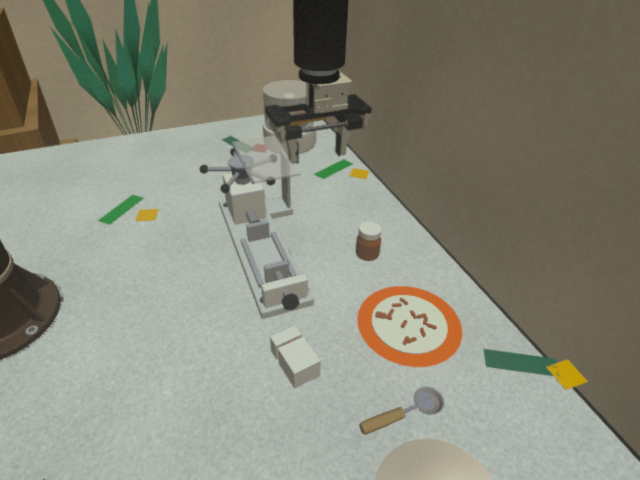

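Scene view: block at about (280,190), with its cap to the right, and the handle hub at (462,243). Side view: block at (296,355), hub at (241,162), backstop at (285,290). I'll enlarge both for corner pixels.

```bash
python3 - <<'E'
from h import *
a=load('scene0');b=load('side0')
print('block',tri(a,(280,188),b,(296,352)),'hub',tri(a,(462,240),b,(241,160)))
def crop(s,x,y,w,h,W,H): return cv2.resize(s['img'][y:y+h,x:x+w],(W,H),interpolation=cv2.INTER_CUBIC)
A=crop(a,250,165,60,50,360,300)   #6x
B=crop(b,265,320,60,50,360,300)
C=crop(a,380,200,146,100,438,300) #3x
D=crop(b,190,140,146,100,438,300)
cv2.imwrite('pics/c1.png',np.vstack([np.hstack([A,C]),np.hstack([B,D])])[:,:,::-1])
E
```

```text
block (array([ 0.51757181, -0.30461991,  0.03099357]), np.float64(0.00546777018515043)) hub (array([0.5470909 , 0.15416956, 0.16131835]), np.float64(0.002141332028563805))
```

View pics/c1.png

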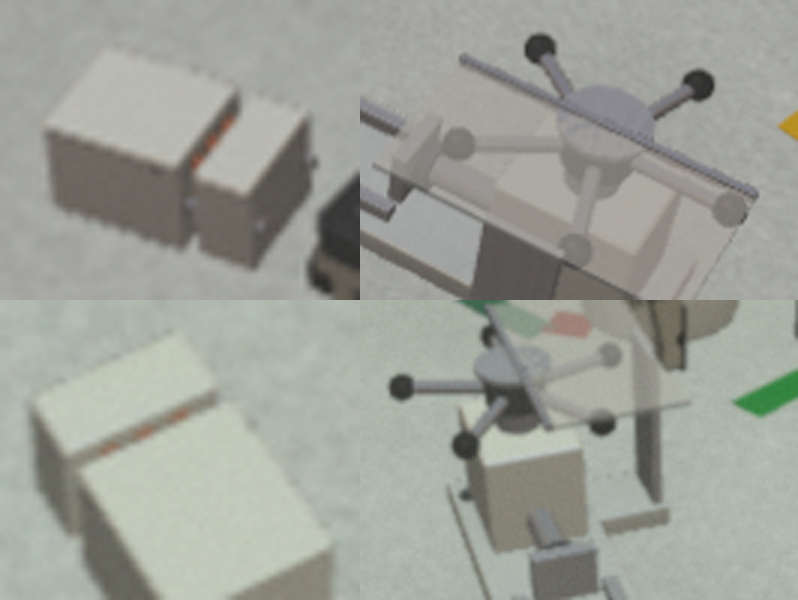

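```bash
python3 - <<'E'
from h import *
a=load('scene0');b=load('side0')
for n,p,q in [('cap+x',(280.5,192.5),(303.7,337.2)),('cap-x',(290,180.3),(278.3,347.8)),('far+x',(257.5,186.3),(320,360.8)),('g-y',(413.3,219),(252.7,181.7)),('g+y',(511.7,263.3),(233.3,141.7))]:
    print(n,tri(a,p,b,q))
print('body far-x',onz(a,(267.8,173.3),.046))
g=[tri(a,(413.3,219),b,(252.7,181.7))[0],tri(a,(511.7,263.3),b,(233.3,141.7))[0]]
c=(g[0]+g[1])/2;d=g[1]-g[0];print('axis',c,'press y dir deg',np.degrees(np.arctan2(d[1],d[0])),np.linalg.norm(d))
for uv in [(440,215.7),(492.7,228),(413,248),(451.7,282.3),(504.3,269.3)]:
    p=onz(a,uv,.14)-c; print('ball',p[:2].round(3),np.hypot(*p[:2]).round(4),np.degrees(np.arctan2(p[1],p[0])).round(1))
for uv in [(190+(401-360)/3,140+87/3),(190+105/3,140+146/3),(190+242/3,140+123/3),(190+249/3,140+54/3)]:
    p=onz(b,uv,.14)-c; print('ballS',p[:2].round(3),np.hypot(*p[:2]).round(4),np.degrees(np.arctan2(p[1],p[0])).round(1))
E
```

```text
cap+x (array([ 0.53813529, -0.28667395,  0.04156659]), np.float64(0.006114750855049494))
cap-x (array([ 0.49035471, -0.29365385,  0.04117949]), np.float64(0.003017881308552714))
far+x (array([ 0.5486289 , -0.34409509,  0.04065115]), np.float64(0.0014888545547227293))
g-y (array([0.54856083, 0.05384664, 0.16040589]), np.float64(0.0008324316209814267))
g+y (array([0.55041763, 0.25163178, 0.16188784]), np.float64(0.005183490710898988))
body far-x [ 0.50280118 -0.34856571  0.046     ]
axis [0.54948923 0.15273921 0.16114687] press y dir deg 89.46212679100026 0.19779941561367434
ball [-0.058 -0.068] 0.0892 -130.7
ball [-0.086  0.032] 0.0918 159.5
ball [ 0.047 -0.071] 0.0847 -56.5
ball [0.079 0.025] 0.0832 17.6
ball [-0.002  0.091] 0.0912 91.0
ballS [-0.086  0.026] 0.0903 163.3
ballS [-0.058 -0.074] 0.0942 -127.9
ballS [ 0.045 -0.078] 0.0902 -60.0
ballS [0.081 0.021] 0.0837 14.6
```

Press axis is at (0.549, 0.153) with its y along world +y (89.5°). The body half is near (0.520, -0.318) with its y at about 102°. I'll go above the block.

Emit:
jog_arm([
  {"offset": [40, 20, 5], "roll": -0.05, "hand": 87},
  {"offset": [80, 40, 10], "roll": -0.1, "hand": 87},
  {"offset": [120, 60, 20], "roll": -0.15, "hand": 87},
  {"offset": [155, 78, 30], "roll": -0.2, "hand": 87},
  {"offset": [190, 95, 40], "roll": -0.2, "hand": 87},
  {"offset": [225, 113, 50], "roll": -0.2, "hand": 87},
  {"offset": [260, 130, 60], "roll": -0.2, "hand": 87},
  {"offset": [290, 145, 70], "roll": -0.2, "hand": 87},
  {"offset": [318, 155, 77], "roll": -0.2, "hand": 87},
  {"offset": [318, 155, 77], "roll": -0.2, "hand": 87},
  {"offset": [318, 155, 77], "roll": -0.2, "hand": 87},
  {"offset": [318, 155, 77], "roll": -0.2, "hand": 87},
])

```text
clock: 1.15
tool_pos: [0.52, -0.3181, 0.1605]
orientation: [180.0, 0.0, -78.6]
force: [0.5, 0.7, 0.0]
opening: 0.0871
```

```bash
python3 - <<'E'
from h import *
s=snap('wrist','w1.png'); o=obs();print(o['clock'],o['tool_pos'],o['orientation'],o['force'])
print(proj(s,[[.538,-.287,.046],[.49,-.294,.046],[.5486,-.344,.046],[.503,-.3486,.046]]).round())
E
```

```text
1.2 [ 0.52039669 -0.31760773  0.16072944] [-1.79982223e+02 -5.50449961e-03 -7.85230686e+01] [ 0.80411805  0.63237957 -0.57207031]
[[287. 278.]
 [352. 281.]
 [286. 200.]
 [352. 207.]]
```

View pics/w1.png

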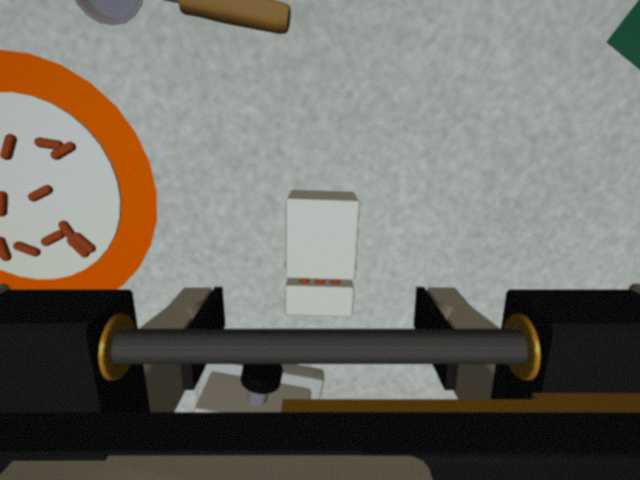

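The wrist view shows the body's top face with corners at about (288,198), (358,200), (355,279) and (287,278). The cap is below it, and the backstop is at (265,390).

```bash
python3 - <<'E'
from h import *
s=load('w1');a=load('scene0');b=load('side0')
g=cv2.GaussianBlur(cv2.cvtColor(s['img'],cv2.COLOR_RGB2GRAY),(3,3),0)
m=((g>175)).astype('uint8'); m[:,:270]=0;m[:,375:]=0;m[:180]=0;m[325:]=0
for c in cv2.findContours(m,0,2)[0]:
    if cv2.contourArea(c)>300: print(cv2.contourArea(c),cv2.minAreaRect(c),cv2.boxPoints(cv2.minAreaRect(c)).round(1).tolist())
P=[onz(s,u,.046) for u in [(288,198),(358,200),(355,279),(287,278)]]
P=np.array(P)[:,:2];print(P.round(4),P.mean(0));e=P[2]+P[3]-P[0]-P[1];print(np.degrees(np.arctan2(e[1],e[0])))
print('tri w/side', tri(s,(287,278),b,(303.7,337.2)),tri(s,(288,198),b,(320,360.8)),tri(s,(355,279),a,(290,180.3)))
# press origin/backstop rough
E
```

```text
1613.0 ((318.7441711425781, 300.6983642578125), (64.20752716064453, 26.57674217224121), 1.6846843957901) [[286.29998779296875, 313.0], [287.0, 286.5], [351.20001220703125, 288.3999938964844], [350.3999938964844, 314.8999938964844]]
4984.0 ((321.50811767578125, 238.71449279785156), (69.1432113647461, 76.16890716552734), 1.6365771293640137) [[285.8999938964844, 275.79998779296875], [288.0, 199.6999969482422], [357.20001220703125, 201.60000610351562], [355.0, 277.79998779296875]]
[[ 0.5477 -0.3458]
 [ 0.4996 -0.3541]
 [ 0.4885 -0.2962]
 [ 0.538  -0.287 ]] [ 0.51844192 -0.32076132]
100.11584856252458
tri w/side (array([ 0.53959168, -0.28561286,  0.03912902]), np.float64(0.004001345367422321)) (array([ 0.54830396, -0.34536043,  0.04214963]), np.float64(0.00101164675390643)) (array([ 0.48752318, -0.29399103,  0.03986936]), np.float64(0.0003153167772386556))
```

Emit:
jog_arm([
  {"offset": [2, 2, 30], "roll": 0.02, "hand": 80},
  {"offset": [2, 2, 60], "roll": 0.02, "hand": 80},
  {"offset": [2, 2, 90], "roll": 0.02, "hand": 80},
  {"offset": [2, 2, 115], "roll": 0.02, "hand": 80},
  {"offset": [2, 2, 130], "roll": 0.02, "hand": 80},
  {"offset": [2, 2, 134], "roll": 0.02, "hand": 80},
  {"offset": [2, 2, 134], "roll": 0.02, "hand": 80},
  {"offset": [2, 2, 134], "roll": 0.02, "hand": 60},
  {"offset": [2, 2, 134], "roll": 0.02, "hand": 40},
  {"offset": [2, 2, 134], "roll": 0.02, "hand": 40},
  {"offset": [2, 2, 134], "roll": 0.02, "hand": 40},
  {"offset": [2, 2, 134], "roll": 0.02, "hand": 40},
  {"offset": [2, 2, 134], "roll": 0.02, "hand": 40},
  {"offset": [2, 2, 134], "roll": 0.02, "hand": 40},
])

```text
clock: 2.37
tool_pos: [0.5189, -0.3205, 0.0275]
orientation: [-179.9, -0.0, -79.7]
force: [-0.5, 2.0, 7.3]
opening: 0.0519
```

Emit:
jog_arm([
  {"offset": [0, 0, -20], "roll": 0, "hand": 40},
  {"offset": [0, 0, -50], "roll": 0, "hand": 40},
  {"offset": [0, 0, -80], "roll": 0, "hand": 40},
  {"offset": [0, 0, -110], "roll": 0, "hand": 40},
  {"offset": [0, 0, -140], "roll": -0.0, "hand": 40},
  {"offset": [0, 0, -150], "roll": -0.0, "hand": 40},
  {"offset": [0, 0, -150], "roll": 0, "hand": 40},
])

```text
clock: 2.95
tool_pos: [0.5197, -0.3209, 0.1793]
orientation: [-179.7, -0.1, -79.7]
force: [1.0, 0.3, -3.8]
opening: 0.052
```

View pics/wrist0.png

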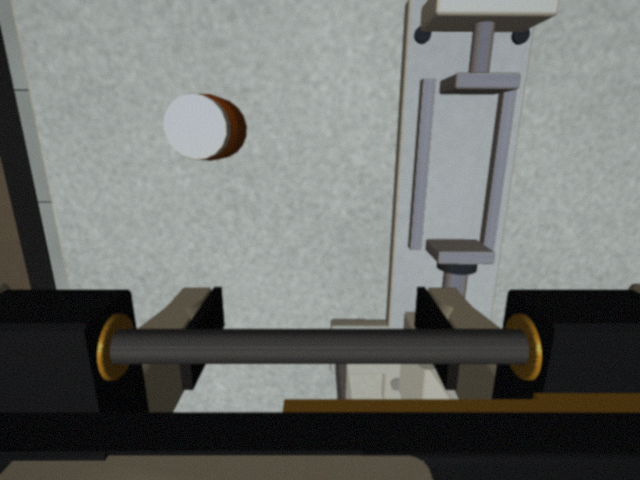

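```bash
python3 - <<'E'
from h import *
s=load('wrist0')
c=s['img'][60:270,380:540]
c=cv2.resize(c,None,fx=2.8,fy=2.8,interpolation=cv2.INTER_CUBIC); cv2.imwrite('pics/c2.png',c[:,:,::-1])
g=cv2.cvtColor(s['img'],cv2.COLOR_RGB2GRAY)
for r in (120,170,220): print(r,g[r,390:540].tolist())
E
```

```text
120 [169, 172, 166, 166, 164, 166, 156, 132, 95, 79, 85, 114, 141, 154, 158, 165, 157, 165, 166, 164, 163, 161, 161, 164, 161, 154, 138, 96, 67, 71, 100, 118, 130, 127, 131, 138, 135, 136, 133, 130, 131, 134, 144, 154, 161, 160, 162, 159, 162, 159, 157, 160, 159, 159, 161, 158, 164, 158, 161, 163, 160, 163, 161, 166, 161, 165, 168, 163, 166, 164, 161, 161, 161, 161, 160, 164, 163, 162, 161, 161, 161, 157, 157, 160, 162, 160, 158, 159, 162, 161, 158, 158, 160, 160, 161, 162, 163, 159, 163, 161, 159, 162, 165, 157, 136, 96, 60, 48, 58, 77, 97, 117, 127, 128, 129, 127, 134, 130, 131, 131, 130, 128, 140, 156, 166, 163, 160, 160, 157, 152, 152, 158, 156, 159, 153, 161, 160, 161, 162, 164, 161, 164, 166, 168, 172, 175, 175, 174, 172, 170]
170 [170, 170, 162, 154, 132, 93, 75, 94, 123, 147, 153, 162, 160, 163, 160, 162, 163, 164, 164, 160, 162, 159, 145, 114, 71, 66, 97, 113, 126, 131, 129, 126, 129, 131, 132, 132, 128, 136, 144, 160, 163, 168, 164, 163, 164, 167, 166, 164, 164, 164, 163, 165, 166, 164, 165, 161, 161, 160, 163, 164, 162, 162, 162, 160, 166, 162, 164, 167, 164, 161, 164, 163
[... 430 characters left out ...]
62, 162, 161, 166, 163, 162, 163, 160, 166, 157, 156, 130, 85, 68, 93, 114, 125, 129, 129, 130, 132, 132, 129, 128, 132, 142, 154, 164, 162, 161, 161, 164, 163, 163, 165, 161, 166, 166, 165, 169, 165, 166, 167, 168, 167, 167, 167, 168, 168, 163, 167, 164, 169, 167, 168, 164, 168, 165, 170, 169, 166, 164, 164, 165, 164, 162, 166, 160, 162, 163, 163, 163, 164, 162, 160, 161, 162, 160, 163, 166, 161, 162, 160, 131, 96, 61, 55, 65, 80, 106, 119, 122, 127, 126, 130, 129, 128, 123, 129, 133, 145, 158, 162, 165, 160, 159, 159, 156, 162, 163, 162, 159, 160, 159, 156, 158, 155, 155, 164, 162, 163, 165, 167, 168, 168, 166, 163, 164, 167, 165, 166, 165, 163, 165, 166, 168, 170, 171, 169, 169, 165, 160]
```

View pics/c2.png

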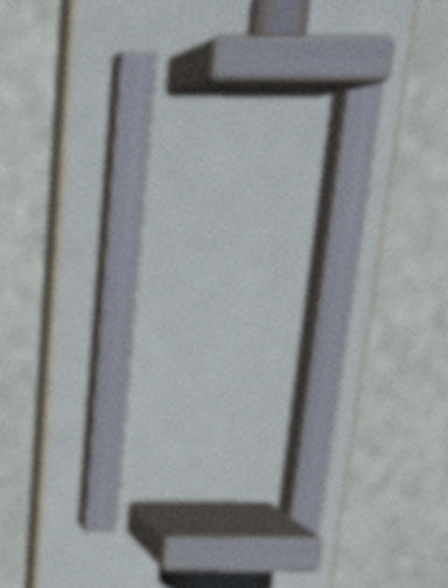

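```bash
python3 - <<'E'
from h import *
s=load('wrist0')
M=[]
for r,l,q in [(120,(419.7,432.5),(499.5,512.3)),(170,(415.3,428),(493,505.5)),(220,(411.3,423.7),(486.5,498.5))]:
    p=[onz(s,(u,r),.032) for u in (*l,*q)]; print(np.round([x[:2] for x in p],4).tolist()); 
    a=(p[1]+p[2])/2;b=(p[0]+p[3])/2;print(' mid',a[:2].round(4),b[:2].round(4)); M.append((a+b)/2)
d=M[2]-M[0];print('dir',np.degrees(np.arctan2(d[1],d[0])))
P=np.array(M); k=np.polyfit(P[:,1],P[:,0],1);print('x at y=-.044,-.06,.153',np.polyval(k,[-.044,-.06,.153]))
print('ram front',onz(s,(439,251),.069),onz(s,(493,251),.069),'bottom',onz(s,(427,239.5),.025))
print('stop',onz(s,(440,93),.022),onz(s,(487,88.6),.069))
o=obs();T=tool();print(T.round(4))
E
```

```text
[[0.5853, -0.0869], [0.574, -0.0869], [0.5148, -0.0868], [0.5034, -0.0868]]
 mid [ 0.5444 -0.0869] [ 0.5444 -0.0869]
[[0.5861, -0.0434], [0.5744, -0.0434], [0.5149, -0.0433], [0.5034, -0.0433]]
 mid [ 0.5446 -0.0433] [ 0.5447 -0.0433]
[[0.5866, 0.0035], [0.5748, 0.0035], [0.515, 0.0036], [0.5036, 0.0036]]
 mid [0.5449 0.0036] [0.5451 0.0036]
dir 89.62268233936271
x at y=-.044,-.06,.153 [0.54466604 0.54456084 0.54596131]
ram front [0.56982465 0.02283176 0.069     ] [0.52273582 0.02289227 0.069     ] bottom [0.56798285 0.0247684  0.025     ]
stop [ 0.56634962 -0.1101197   0.022     ] [ 0.54440053 -0.10881812  0.069     ]
[[ 0.179  -0.9838  0.0048  0.5197]
 [-0.9838 -0.179  -0.0014 -0.3209]
 [ 0.0022 -0.0044 -1.      0.1793]
 [ 0.      0.      0.      1.    ]]
```

Emit:
jog_arm([
  {"offset": [-10, 0, -20], "roll": 0.0, "hand": 40},
  {"offset": [-35, -9, -40], "roll": 0.03, "hand": 40},
  {"offset": [-70, -19, -60], "roll": 0.06, "hand": 40},
  {"offset": [-105, -28, -60], "roll": 0.1, "hand": 40},
  {"offset": [-140, -37, -60], "roll": 0.13, "hand": 40},
  {"offset": [-175, -47, -60], "roll": 0.16, "hand": 40},
  {"offset": [-210, -56, -60], "roll": 0.187, "hand": 40},
  {"offset": [-245, -66, -60], "roll": 0.187, "hand": 40},
  {"offset": [-275, -74, -60], "roll": 0.187, "hand": 40},
  {"offset": [-300, -80, -60], "roll": 0.187, "hand": 40},
  {"offset": [-310, -83, -60], "roll": 0.187, "hand": 40},
  {"offset": [-310, -83, -60], "roll": 0.187, "hand": 40},
  {"offset": [-310, -83, -60], "roll": 0.187, "hand": 40},
  {"offset": [-310, -83, -60], "roll": 0.187, "hand": 40},
])

```text
clock: 4.12
tool_pos: [0.5439, -0.0012, 0.2352]
orientation: [179.9, -0.0, -90.4]
force: [0.6, 0.4, -3.5]
opening: 0.0519
```

```bash
python3 - <<'E'
from h import *
s=snap('wrist','w2.png'); o=obs();print(o['clock'],o['tool_pos'],o['orientation'],o['force'],o['opening'])
E
```

```text
4.1667 [ 0.54406644 -0.00145864  0.2355651 ] [ 1.79903294e+02 -2.52531038e-02 -9.04607753e+01] [-0.26409917 -0.98555906 -3.32904131] 0.05176444566595538
```

View pics/w2.png

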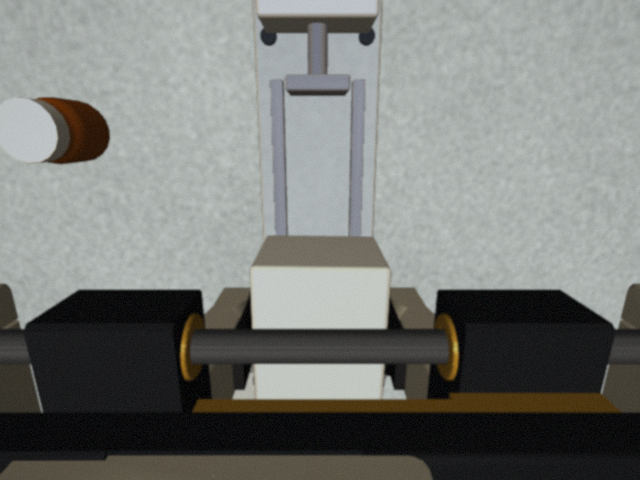

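```bash
python3 - <<'E'
from h import *
s=load('w2');g=cv2.GaussianBlur(cv2.cvtColor(s['img'],cv2.COLOR_RGB2GRAY),(1,7),0).astype(float)
P=[]
for r in range(110,225,10):
    def edge(lo,hi,sg):
        d=np.diff(g[r,lo:hi])*sg; return lo+np.argmax(d)+.5
    e=[edge(280,292,1),edge(344,354,-1)]
    p=[onz(s,(u,r),.032) for u in e]; P.append(np.r_[e,p[0][:2],p[1][0],(p[0]+p[1])[:2]/2])
P=np.array(P);print(P.round(4))
k=np.polyfit(P[:,6],P[:,5],1);print(k,np.polyval(k,-.06),90-np.degrees(k[0]))
zt=s['T'] ; z0=.2355-.027
print('block front bottom',onz(s,(264,237),z0),onz(s,(379,237),z0)); print('front top',onz(s,(252,266),z0+.046),onz(s,(389,266),z0+.046))
print('stop',onz(s,(318,92),.025))
E
```

```text
[[ 2.845e+02  3.505e+02  5.730e-01 -9.680e-02  5.153e-01  5.441e-01
  -9.660e-02]
 [ 2.845e+02  3.505e+02  5.732e-01 -8.850e-02  5.152e-01  5.442e-01
  -8.830e-02]
 [ 2.845e+02  3.495e+02  5.735e-01 -8.010e-02  5.159e-01  5.447e-01
  -7.990e-02]
 [ 2.855e+02  3.495e+02  5.729e-01 -7.150e-02  5.158e-01  5.443e-01
  -7.130e-02]
 [ 2.855e+02  3.495e+02  5.732e-01 -6.290e-02  5.156e-01  5.444e-01
  -6.260e-02]
 [ 2.855e+02  3.495e+02  5.735e-01 -5.410e-02  5.155e-01  5.445e-01
  -5.380e-02]
 [ 2.855e+02  3.495e+02  5.738e-01 -4.520e-02  5.154e-01  5.446e-01
  -4.490e-02]
 [ 2.865e+02  3.485e+02  5.732e-01 -3.610e-02  5.162e-01  5.447e-01
  -3.590e-02]
 [ 2.865e+02  3.485e+02  5.735e-01 -2.690e-02  5.160e-01  5.447e-01
  -2.670e-02]
 [ 2.865e+02  3.485e+02  5.738e-01 -1.760e-02  5.159e-01  5.448e-01
  -1.730e-02]
 [ 2.865e+02  3.485e+02  5.741e-01 -8.100e-03  5.158e-01  5.449e-01
  -7.900e-03]
 [ 2.875e+02  3.485e+02  5.734e-01  1.500e-03  5.156e-01  5.445e-01
   1.800e-03]]
[0.00570403 0.54482657] 0.5444843255755375 89.67318316644219
block front bottom [ 0.57003251 -0.02996987  0.2085    ] [ 0.5152852  -0.02949409  0.2085    ]
front top [ 0.56795497 -0.03175739  0.2545    ] [ 0.51890839 -0.03131937  0.2545    ]
stop [ 0.54355453 -0.11191898  0.025     ]
```

Emit:
jog_arm([
  {"offset": [30, -1, 0], "roll": 0, "hand": 40},
  {"offset": [58, -1, 20], "roll": 0, "hand": 40},
  {"offset": [58, -1, 50], "roll": 0, "hand": 40},
  {"offset": [58, -1, 85], "roll": 0, "hand": 40},
  {"offset": [58, -1, 120], "roll": 0, "hand": 40},
  {"offset": [58, -1, 145], "roll": 0, "hand": 40},
  {"offset": [58, -1, 165], "roll": 0, "hand": 40},
  {"offset": [58, -1, 176], "roll": 0, "hand": 40},
  {"offset": [58, -1, 182], "roll": 0, "hand": 40},
  {"offset": [58, -1, 185], "roll": 0, "hand": 40},
  {"offset": [58, -1, 187], "roll": 0, "hand": 40},
  {"offset": [58, -1, 187], "roll": 0, "hand": 40},
  {"offset": [58, -1, 187], "roll": 0, "hand": 40},
])

```text
clock: 5.25
tool_pos: [0.5457, -0.0586, 0.0504]
orientation: [-179.9, 0.0, -90.4]
force: [0.3, -0.8, -3.4]
opening: 0.0517
```

Emit:
jog_arm([
  {"offset": [0, 0.5, 1.5], "roll": 0, "hand": 40},
  {"offset": [0, 0.5, 2.5], "roll": 0, "hand": 40},
  {"offset": [0, 0.5, 2.8], "roll": 0, "hand": 40},
  {"offset": [0, 0.5, 2.8], "roll": 0, "hand": 40},
  {"offset": [0, 0.5, 2.8], "roll": 0, "hand": 40},
])

```text
clock: 5.67
tool_pos: [0.5449, -0.0584, 0.0474]
orientation: [-180.0, 0.0, -90.4]
force: [-2.1, 1.1, 5.7]
opening: 0.0519
```

Contact with the bed, at the right height. Release.

Emit:
jog_arm([
  {"offset": [0, 0, 0], "roll": 0, "hand": 56},
  {"offset": [0, 0, 0], "roll": 0, "hand": 60},
  {"offset": [0, 0, 0], "roll": 0, "hand": 70},
  {"offset": [0, 0, 0], "roll": 0, "hand": 70},
  {"offset": [0, 0, -2], "roll": 0, "hand": 70},
  {"offset": [0, 0, -20], "roll": 0, "hand": 70},
  {"offset": [0, 0, -55], "roll": 0, "hand": 70},
  {"offset": [0, 0, -90], "roll": 0, "hand": 70},
  {"offset": [0, 0, -125], "roll": 0, "hand": 70},
  {"offset": [0, 0, -160], "roll": 0, "hand": 70},
  {"offset": [-20, 0, -185], "roll": 0, "hand": 50},
  {"offset": [-45, 0, -188], "roll": 0, "hand": 20},
  {"offset": [-58, 0, -188], "roll": 0, "hand": 0},
  {"offset": [-58, 0, -188], "roll": 0, "hand": 0},
  {"offset": [-58, 0, -188], "roll": 0, "hand": 0},
])

```text
clock: 6.92
tool_pos: [0.5445, -0.0001, 0.234]
orientation: [179.9, -0.0, -90.3]
force: [0.6, -0.3, -0.3]
opening: 0.0422
```

```bash
python3 - <<'E'
from h import *
s=snap('wrist','w3.png'); a=snap('scene','s3.png');b=snap('side','d3.png'); o=obs();print(o['clock'],o['tool_pos'],o['orientation'],o['force'],o['opening'])
A=cv2.resize(s['img'],(400,300),interpolation=cv2.INTER_AREA)
def crop(s,x,y,w,h,W,H): return cv2.resize(s['img'][y:y+h,x:x+w],(W,H),interpolation=cv2.INTER_CUBIC)
B=crop(s,240,60,160,120,400,300); C=crop(a,290,190,240,180,400,300);D=crop(b,180,140,160,120,400,300)
cv2.imwrite('pics/c3.png',np.vstack([np.hstack([A,B]),np.hstack([C,D])])[:,:,::-1])
E
```

```text
7.0667 [ 0.54461799 -0.00115686  0.23380509] [ 1.79894861e+02 -4.09115998e-02 -9.04140928e+01] [0.18739089 0.45978901 0.32735321] 0.03018571388727436
```

View pics/c3.png

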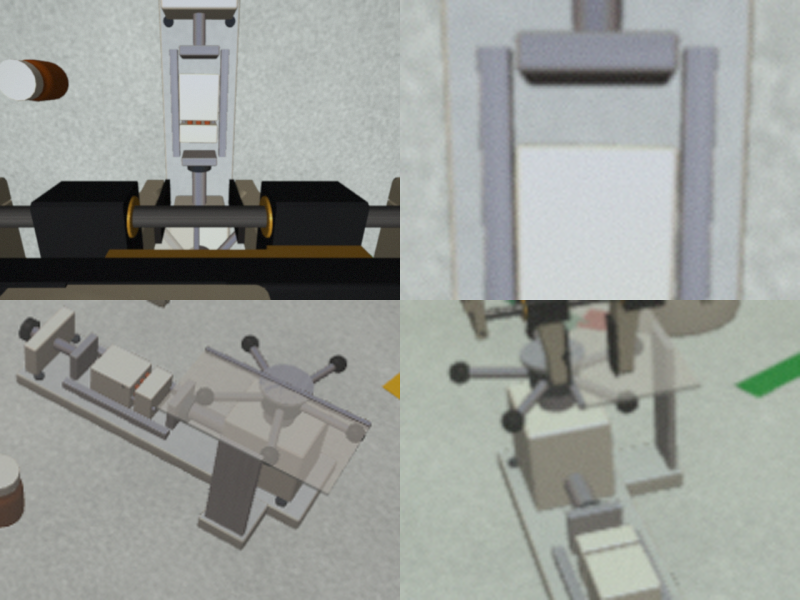

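The block sits centred between the lips with clearance at both ends, cap towards the ram. Next I'll fit the handle's axis and spoke phase from the ball pixels.

```bash
cat >> h.py <<'E'
from scipy.optimize import least_squares
def fit(pts,c0,ph0):
    pts=np.array(pts)[:,:2]
    def f(p):
        out=[]
        for q in pts:
            k=np.round((np.arctan2(q[1]-p[1],q[0]-p[0])-p[2])/np.radians(72)); t=p[2]+k*np.radians(72)
            out+=list(q-p[:2]-.088*np.array([np.cos(t),np.sin(t)]))
        return np.array(out)
    r=least_squares(f,[*c0,np.radians(ph0)]); return r.x[:2].round(4),np.degrees(r.x[2]).round(1),np.abs(r.fun).max().round(4)
AX=np.array([.546,.154])
def axis_torque(o):  # clockwise-resisting torque about handle axis, from tool wrench
    r=np.array(o['tool_pos'])[:2]-AX; F=o['force']; return r[0]*F[1]-r[1]*F[0], o['moment'][2]
E
python3 - <<'E'
from h import *
a=load('s3');b=load('d3')
sc=[onz(a,u,.14) for u in [(440,215.7),(492.7,228),(413,248),(451.7,282.3),(504.3,269.3)]]
# check again in new pictures
sc2=[onz(a,(290+x*.6,190+(y-300)*.6),.14) for x,y in [(250,344),(338,363),(205,396),(270,455),(356,433)]]
sd=[onz(b,(180+(x-400)*.4,140+(y-300)*.4),.14) for x,y in [(460,373),(513,421),(627,403)]]
print(fit(sc,AX,-128),fit(sc2,AX,-128),fit(sd,AX,-128),fit(sc+sd,AX,-128))
E
```

```text
(array([0.5456, 0.1548]), np.float64(-127.8), np.float64(0.0014)) (array([0.5462, 0.155 ]), np.float64(-127.9), np.float64(0.001)) (array([0.5463, 0.1474]), np.float64(-128.4), np.float64(0.0009)) (array([0.5456, 0.1522]), np.float64(-127.6), np.float64(0.0058))
```

Emit:
jog_arm([
  {"offset": [-36, 13, 0], "roll": -0.05, "hand": 0},
  {"offset": [-72, 27, 0], "roll": -0.1, "hand": 0},
  {"offset": [-108, 40, 0], "roll": -0.16, "hand": 0},
  {"offset": [-143, 54, 0], "roll": -0.21, "hand": 0},
  {"offset": [-143, 54, 0], "roll": -0.21, "hand": 0},
  {"offset": [-143, 54, 0], "roll": -0.21, "hand": 0},
])

```text
clock: 7.57
tool_pos: [0.4915, 0.1439, 0.2344]
orientation: [180.0, -0.0, -78.2]
force: [-1.0, -0.2, -0.0]
opening: 0.0007
```

Emit:
jog_arm([
  {"offset": [0, 0, 35], "roll": 0, "hand": 0},
  {"offset": [0, 0, 65], "roll": 0, "hand": 0},
  {"offset": [0, 0, 85], "roll": 0, "hand": 0},
  {"offset": [0, 0, 96], "roll": 0, "hand": 0},
  {"offset": [0, 0, 96], "roll": 0, "hand": 0},
  {"offset": [0, 0, 96], "roll": 0, "hand": 0},
])

```text
clock: 8.07
tool_pos: [0.4922, 0.1415, 0.1383]
orientation: [179.9, -0.1, -78.5]
force: [0.2, -0.1, 0.7]
opening: 0.0005
```

```bash
cat > arc.py <<'E'
# print offsets (tool frame) + roll for an arc of the finger about the handle axis
import sys; from h import *
AX=np.array([.546,.153]); r=.055
def arc(psis,r=r):
    T=tool(); yaw=np.degrees(np.arctan2(T[1,0],T[0,0])); x=T[:2,0];y=T[:2,1]
    for p in psis:
        a=np.radians(p); w=AX+r*np.array([np.cos(a),np.sin(a)])-T[:2,3]
        w*=1000; dr=-np.radians((p-270)-yaw)
        print(p,'[%.0f, %.0f, 0] roll %.2f'%(w@x,w@y,dr))
a,b,st=map(float,sys.argv[1:4]); arc(np.arange(a,b-.01,-st)); o=obs(); print(o['clock'],o['tool_pos'],o['force'],o['moment'],axis_torque(o))
E
python3 arc.py 190 118 4
```

```text
190.0 [-2, -0, 0] roll 0.03
186.0 [-6, -0, 0] roll 0.10
182.0 [-10, -1, 0] roll 0.17
178.0 [-13, -2, 0] roll 0.24
174.0 [-17, -3, 0] roll 0.31
170.0 [-21, -4, 0] roll 0.38
166.0 [-24, -5, 0] roll 0.45
162.0 [-28, -7, 0] roll 0.52
158.0 [-31, -9, 0] roll 0.59
154.0 [-34, -11, 0] roll 0.66
150.0 [-37, -14, 0] roll 0.72
146.0 [-40, -16, 0] roll 0.79
142.0 [-42, -19, 0] roll 0.86
138.0 [-45, -22, 0] roll 0.93
134.0 [-47, -25, 0] roll 1.00
130.0 [-49, -29, 0] roll 1.07
126.0 [-51, -32, 0] roll 1.14
122.0 [-52, -36, 0] roll 1.21
118.0 [-53, -39, 0] roll 1.28
8.0667 [0.49223934 0.14145636 0.1382513 ] [ 0.20776409 -0.09013026  0.7268876 ] [ 0.00340383 -0.02439031  0.00714721] (np.float64(0.007451579918887575), np.float64(0.0071472119520193745))
```

Emit:
jog_arm([
  {"offset": [-2, 0, 0], "roll": 0.03, "hand": 0},
  {"offset": [-6, 0, 0], "roll": 0.1, "hand": 0},
  {"offset": [-10, -1, 0], "roll": 0.17, "hand": 0},
  {"offset": [-13, -2, 0], "roll": 0.24, "hand": 0},
  {"offset": [-17, -3, 0], "roll": 0.31, "hand": 0},
  {"offset": [-21, -4, 0], "roll": 0.38, "hand": 0},
  {"offset": [-24, -5, 0], "roll": 0.45, "hand": 0},
  {"offset": [-28, -7, 0], "roll": 0.52, "hand": 0},
  {"offset": [-31, -9, 0], "roll": 0.59, "hand": 0},
  {"offset": [-34, -11, 0], "roll": 0.66, "hand": 0},
  {"offset": [-37, -14, 0], "roll": 0.72, "hand": 0},
  {"offset": [-40, -16, 0], "roll": 0.79, "hand": 0},
  {"offset": [-42, -19, 0], "roll": 0.86, "hand": 0},
  {"offset": [-45, -22, 0], "roll": 0.93, "hand": 0},
  {"offset": [-47, -25, 0], "roll": 1.0, "hand": 0},
  {"offset": [-49, -29, 0], "roll": 1.07, "hand": 0},
  {"offset": [-51, -32, 0], "roll": 1.14, "hand": 0},
  {"offset": [-52, -36, 0], "roll": 1.21, "hand": 0},
])

```text
clock: 9.57
tool_pos: [0.5151, 0.1987, 0.1396]
orientation: [-180.0, -0.3, -148.0]
force: [-10.0, -2.1, 6.4]
opening: 0.0003
```

```bash
python3 - <<'E'
from h import *
o=obs(); print(o['clock'],o['tool_pos'],o['orientation'],o['force'],o['moment'],axis_torque(o))
a=snap('scene','s4.png')
A=cv2.resize(a['img'][160:340,300:540],(800,600),interpolation=cv2.INTER_CUBIC); cv2.imwrite('pics/c4.png',A[:,:,::-1])
E
```

```text
9.5667 [0.51512428 0.19868676 0.13958934] [-179.98502999   -0.26097342 -148.00228713] [-10.03567711  -2.10396049   6.39915393] [-1.05594866  3.57746541 -0.11922964] (np.float64(0.5134231810752583), np.float64(-0.11922963964658685))
```

View pics/c4.png

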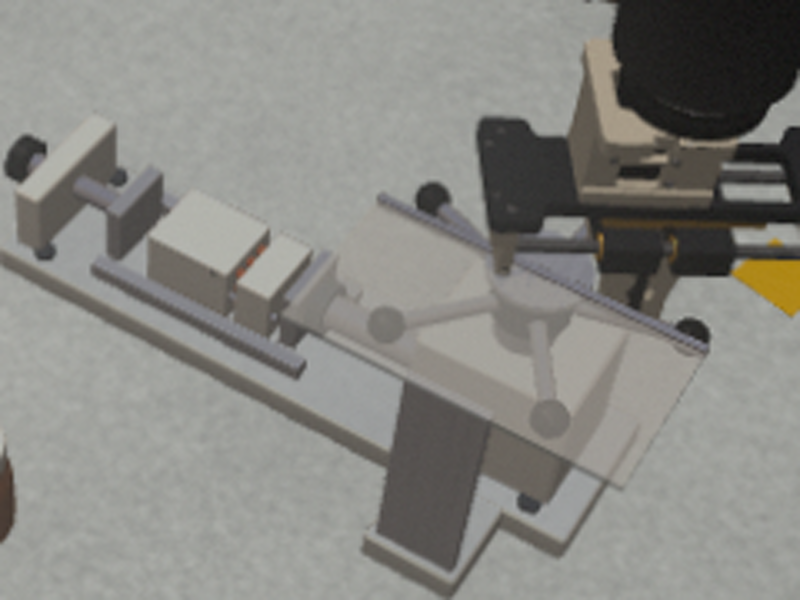

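The ram head has reached the cap, and the first push turned the handle about 50° at about 0.4 N m. Next I'll go back for the next spoke.

```bash
python3 - <<'E'
from h import *
a=load('s4'); print(fit([onz(a,u,.14) for u in [(429.9,219.4),(507,260.5),(415.5,257.2),(464.7,285.4)]],[.546,.153],-108))
E
python3 arc.py 128 120 4; sed -i 's/-.01,-st/-.01*np.sign(st),-st/' arc.py; python3 arc.py 135 206 -7
```

```text
(array([0.5463, 0.1544]), np.float64(-112.7), np.float64(0.0006))
128.0 [5, -0, 0] roll -0.11
124.0 [1, -0, 0] roll -0.04
120.0 [-3, -0, 0] roll 0.03
9.6167 [0.5159533  0.19921607 0.1396028 ] [-7.1583618  -3.35445938  4.25004596] [-1.56063496  2.6991995  -0.09937746] (np.float64(0.42446339947788947), np.float64(-0.09937745559064728))
135.0 [11, -2, 0] roll -0.23
142.0 [18, -4, 0] roll -0.35
149.0 [24, -6, 0] roll -0.48
156.0 [30, -10, 0] roll -0.60
163.0 [35, -14, 0] roll -0.72
170.0 [40, -19, 0] roll -0.84
177.0 [44, -24, 0] roll -0.97
184.0 [47, -30, 0] roll -1.09
191.0 [50, -36, 0] roll -1.21
198.0 [52, -42, 0] roll -1.33
205.0 [53, -49, 0] roll -1.45
9.6167 [0.5159533  0.19921607 0.1396028 ] [-7.1583618  -3.35445938  4.25004596] [-1.56063496  2.6991995  -0.09937746] (np.float64(0.42446339947788947), np.float64(-0.09937745559064728))
```

Emit:
jog_arm([
  {"offset": [8, 0, 0], "roll": -0.11, "hand": 0},
  {"offset": [11, -2, -15], "roll": -0.2, "hand": 0},
  {"offset": [11, -2, -50], "roll": -0.23, "hand": 0},
  {"offset": [18, -4, -52], "roll": -0.35, "hand": 0},
  {"offset": [24, -6, -52], "roll": -0.47, "hand": 0},
  {"offset": [30, -10, -52], "roll": -0.59, "hand": 0},
  {"offset": [35, -14, -52], "roll": -0.71, "hand": 0},
  {"offset": [40, -19, -52], "roll": -0.83, "hand": 0},
  {"offset": [44, -24, -52], "roll": -0.95, "hand": 0},
  {"offset": [47, -30, -52], "roll": -1.07, "hand": 0},
  {"offset": [50, -36, -52], "roll": -1.19, "hand": 0},
  {"offset": [52, -42, -52], "roll": -1.31, "hand": 0},
  {"offset": [53, -49, -52], "roll": -1.43, "hand": 0},
  {"offset": [53, -49, -52], "roll": -1.43, "hand": 0},
  {"offset": [53, -49, -25], "roll": -1.43, "hand": 0},
  {"offset": [53, -49, 0], "roll": -1.43, "hand": 0},
  {"offset": [53, -49, 1], "roll": -1.43, "hand": 0},
  {"offset": [53, -49, 1], "roll": -1.43, "hand": 0},
])

```text
clock: 11.12
tool_pos: [0.498, 0.1308, 0.1377]
orientation: [179.9, -0.0, -65.9]
force: [-0.5, 1.0, 0.1]
opening: 0.0007
```

```bash
python3 arc.py 200 120 4
```

```text
200.0 [-5, 2, 0] roll 0.07
196.0 [-8, 2, 0] roll 0.14
192.0 [-12, 1, 0] roll 0.21
188.0 [-16, -0, 0] roll 0.28
184.0 [-20, -1, 0] roll 0.35
180.0 [-23, -3, 0] roll 0.42
176.0 [-27, -4, 0] roll 0.49
172.0 [-30, -6, 0] roll 0.56
168.0 [-33, -8, 0] roll 0.63
164.0 [-36, -11, 0] roll 0.70
160.0 [-39, -13, 0] roll 0.77
156.0 [-42, -16, 0] roll 0.84
152.0 [-44, -19, 0] roll 0.91
148.0 [-46, -22, 0] roll 0.98
144.0 [-48, -25, 0] roll 1.05
140.0 [-50, -29, 0] roll 1.12
136.0 [-52, -32, 0] roll 1.19
132.0 [-53, -36, 0] roll 1.26
128.0 [-54, -40, 0] roll 1.33
124.0 [-55, -43, 0] roll 1.40
120.0 [-55, -47, 0] roll 1.47
11.1167 [0.49798369 0.13081454 0.13770917] [-0.49421228  0.96938867  0.10761067] [-0.00548238 -0.02023104 -0.01890489] (np.float64(-0.05800500316643526), np.float64(-0.01890489083227064))
```

Emit:
jog_arm([
  {"offset": [-5, 2, 0], "roll": 0.07, "hand": 0},
  {"offset": [-8, 2, 0], "roll": 0.14, "hand": 0},
  {"offset": [-12, 1, 0], "roll": 0.21, "hand": 0},
  {"offset": [-16, 0, 0], "roll": 0.28, "hand": 0},
  {"offset": [-20, -1, 0], "roll": 0.35, "hand": 0},
  {"offset": [-23, -3, 0], "roll": 0.42, "hand": 0},
  {"offset": [-27, -4, 0], "roll": 0.49, "hand": 0},
  {"offset": [-30, -6, 0], "roll": 0.56, "hand": 0},
  {"offset": [-33, -8, 0], "roll": 0.63, "hand": 0},
  {"offset": [-36, -11, 0], "roll": 0.7, "hand": 0},
  {"offset": [-39, -13, 0], "roll": 0.77, "hand": 0},
  {"offset": [-42, -16, 0], "roll": 0.84, "hand": 0},
  {"offset": [-44, -19, 0], "roll": 0.91, "hand": 0},
  {"offset": [-46, -22, 0], "roll": 0.98, "hand": 0},
  {"offset": [-48, -25, 0], "roll": 1.05, "hand": 0},
  {"offset": [-50, -29, 0], "roll": 1.12, "hand": 0},
  {"offset": [-52, -32, 0], "roll": 1.19, "hand": 0},
  {"offset": [-53, -36, 0], "roll": 1.26, "hand": 0},
  {"offset": [-54, -40, 0], "roll": 1.33, "hand": 0},
  {"offset": [-55, -43, 0], "roll": 1.4, "hand": 0},
])

```text
clock: 12.78
tool_pos: [0.5132, 0.1973, 0.1393]
orientation: [-180.0, -0.3, -146.3]
force: [-8.9, -6.7, 5.8]
opening: 0.0
```

```bash
python3 - <<'E'
from h import *
o=obs(); print(o['clock'],o['tool_pos'],o['orientation'],o['force'],o['moment'],axis_torque(o))
a=snap('scene','s5.png')
A=cv2.resize(a['img'][160:340,300:540],(800,600),interpolation=cv2.INTER_CUBIC); cv2.imwrite('pics/c5.png',A[:,:,::-1])
E
python3 arc.py 128 206 -7
```

```text
12.7833 [0.51318611 0.19726934 0.13929213] [-179.9653259    -0.26421344 -146.34852272] [-8.86168912 -6.74543177  5.80752158] [-2.40285522  3.09999031 -0.1840288 ] (np.float64(0.6047833089742912), np.float64(-0.1840287966614484))
128.0 [2, -0, 0] roll -0.08
135.0 [9, -1, 0] roll -0.20
142.0 [15, -3, 0] roll -0.33
149.0 [21, -5, 0] roll -0.45
156.0 [27, -9, 0] roll -0.57
163.0 [33, -13, 0] roll -0.69
170.0 [37, -17, 0] roll -0.81
177.0 [42, -22, 0] roll -0.94
184.0 [45, -28, 0] roll -1.06
191.0 [48, -34, 0] roll -1.18
198.0 [51, -41, 0] roll -1.30
205.0 [52, -47, 0] roll -1.43
12.8333 [0.51360402 0.19761234 0.13926072] [-7.57366206 -5.57103159  4.59844185] [-2.18945862  2.77752448 -0.1322039 ] (np.float64(0.5107841380144642), np.float64(-0.1322038991182653))
```

View pics/c5.png

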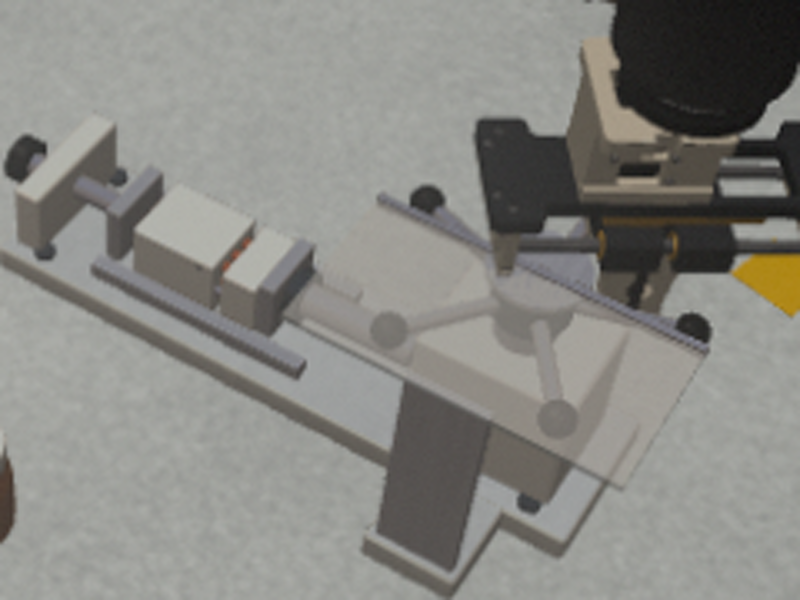

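Emit:
jog_arm([
  {"offset": [5, 0, 0], "roll": -0.08, "hand": 0},
  {"offset": [9, -1, -15], "roll": -0.18, "hand": 0},
  {"offset": [9, -1, -50], "roll": -0.21, "hand": 0},
  {"offset": [15, -3, -52], "roll": -0.33, "hand": 0},
  {"offset": [21, -5, -52], "roll": -0.45, "hand": 0},
  {"offset": [27, -9, -52], "roll": -0.57, "hand": 0},
  {"offset": [33, -13, -52], "roll": -0.69, "hand": 0},
  {"offset": [37, -17, -52], "roll": -0.81, "hand": 0},
  {"offset": [42, -22, -52], "roll": -0.93, "hand": 0},
  {"offset": [45, -28, -52], "roll": -1.05, "hand": 0},
  {"offset": [48, -34, -52], "roll": -1.17, "hand": 0},
  {"offset": [51, -41, -52], "roll": -1.29, "hand": 0},
  {"offset": [52, -47, -52], "roll": -1.41, "hand": 0},
  {"offset": [52, -47, -52], "roll": -1.43, "hand": 0},
  {"offset": [52, -47, -25], "roll": -1.43, "hand": 0},
  {"offset": [52, -47, 0], "roll": -1.43, "hand": 0},
  {"offset": [52, -47, 1], "roll": -1.43, "hand": 0},
  {"offset": [52, -47, 1], "roll": -1.43, "hand": 0},
])

```text
clock: 14.33
tool_pos: [0.498, 0.131, 0.1372]
orientation: [179.9, -0.0, -64.2]
force: [-0.1, -0.8, 0.7]
opening: 0.0006
```

```bash
python3 arc.py 200 140 4;python3 - <<'E'
from h import *
a=load('s5'); print(fit([onz(a,(300+.3*x,160+.3*y),.14) for x,y in [(427,201),(693,331),(388,329),(557,418)]],[.546,.153],-108))
print('ram top front edge / stop', onz(a,(300+.3*262,160+.3*285),.069),onz(a,(300+.3*300,160+.3*236),.069))
E
```

```text
200.0 [-4, 2, 0] roll 0.10
196.0 [-8, 1, 0] roll 0.17
192.0 [-12, 1, 0] roll 0.24
188.0 [-16, -0, 0] roll 0.31
184.0 [-19, -2, 0] roll 0.38
180.0 [-23, -3, 0] roll 0.45
176.0 [-26, -5, 0] roll 0.52
172.0 [-29, -7, 0] roll 0.59
168.0 [-33, -9, 0] roll 0.66
164.0 [-36, -12, 0] roll 0.73
160.0 [-38, -14, 0] roll 0.80
156.0 [-41, -17, 0] roll 0.87
152.0 [-43, -20, 0] roll 0.94
148.0 [-45, -24, 0] roll 1.01
144.0 [-47, -27, 0] roll 1.08
140.0 [-49, -30, 0] roll 1.15
14.3333 [0.49796797 0.13100785 0.13715023] [-0.14500218 -0.76126237  0.68491103] [-0.00569739 -0.00767343 -0.02481536] (np.float64(0.03323106316329321), np.float64(-0.024815363268059904))
(array([0.5463, 0.1547]), np.float64(-110.2), np.float64(0.0008))
ram top front edge / stop [ 0.57007672 -0.00317515  0.069     ] [ 0.52135448 -0.00481202  0.069     ]
```

Emit:
jog_arm([
  {"offset": [-4, 2, 0], "roll": 0.1, "hand": 0},
  {"offset": [-8, 1, 0], "roll": 0.17, "hand": 0},
  {"offset": [-12, 1, 0], "roll": 0.24, "hand": 0},
  {"offset": [-16, 0, 0], "roll": 0.31, "hand": 0},
  {"offset": [-19, -2, 0], "roll": 0.38, "hand": 0},
  {"offset": [-23, -3, 0], "roll": 0.45, "hand": 0},
  {"offset": [-26, -5, 0], "roll": 0.52, "hand": 0},
  {"offset": [-29, -7, 0], "roll": 0.59, "hand": 0},
  {"offset": [-33, -9, 0], "roll": 0.66, "hand": 0},
  {"offset": [-36, -12, 0], "roll": 0.73, "hand": 0},
  {"offset": [-38, -14, 0], "roll": 0.8, "hand": 0},
  {"offset": [-41, -17, 0], "roll": 0.87, "hand": 0},
  {"offset": [-43, -20, 0], "roll": 0.94, "hand": 0},
  {"offset": [-45, -24, 0], "roll": 1.01, "hand": 0},
  {"offset": [-47, -27, 0], "roll": 1.08, "hand": 0},
])

```text
clock: 15.58
tool_pos: [0.4998, 0.183, 0.1384]
orientation: [179.9, -0.3, -126.3]
force: [-9.4, -8.5, 6.3]
opening: 0.0002
```

```bash
python3 arc.py 148 116 2; python3 - <<'E'
from h import *
a=snap('scene','s6.png')
A=cv2.resize(a['img'][180:270,300:420],(800,600),interpolation=cv2.INTER_CUBIC); cv2.imwrite('pics/c6.png',A[:,:,::-1])
E
```

```text
148.0 [1, -0, 0] roll -0.07
146.0 [-1, -0, 0] roll -0.04
144.0 [-3, 0, 0] roll -0.01
142.0 [-5, -0, 0] roll 0.03
140.0 [-7, -0, 0] roll 0.06
138.0 [-9, -0, 0] roll 0.10
136.0 [-11, -0, 0] roll 0.13
134.0 [-12, -1, 0] roll 0.17
132.0 [-14, -1, 0] roll 0.20
130.0 [-16, -2, 0] roll 0.24
128.0 [-18, -2, 0] roll 0.27
126.0 [-20, -3, 0] roll 0.31
124.0 [-22, -3, 0] roll 0.34
122.0 [-23, -4, 0] roll 0.38
120.0 [-25, -5, 0] roll 0.41
118.0 [-27, -5, 0] roll 0.45
116.0 [-29, -6, 0] roll 0.48
15.5833 [0.49981943 0.18302221 0.13844584] [-9.42471601 -8.50417026  6.29757548] [-2.85234733  3.22237941 -0.12906054] (np.float64(0.6662535340690114), np.float64(-0.12906053894169917))
```

View pics/c6.png

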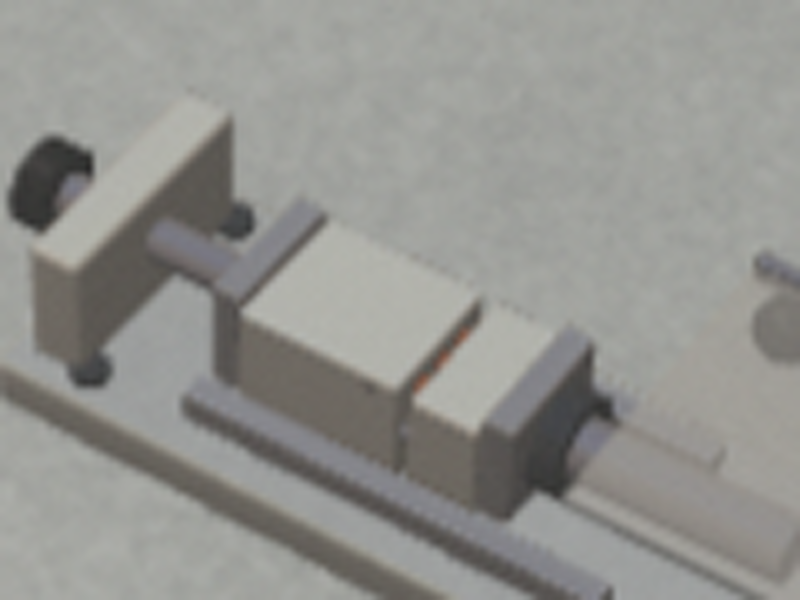

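Body is against the backstop and the halves are closing, with about 5 mm left. Torque is about 0.54 N m. I'll use smaller steps now.

Emit:
jog_arm([
  {"offset": [-3, 0, 0], "roll": -0.01, "hand": 0},
  {"offset": [-5, 0, 0], "roll": 0.03, "hand": 0},
  {"offset": [-7, 0, 0], "roll": 0.06, "hand": 0},
  {"offset": [-9, 0, 0], "roll": 0.1, "hand": 0},
  {"offset": [-11, 0, 0], "roll": 0.13, "hand": 0},
  {"offset": [-13, -1, 0], "roll": 0.17, "hand": 0},
])

```text
clock: 16.13
tool_pos: [0.508, 0.1924, 0.1383]
orientation: [-180.0, -0.4, -135.9]
force: [-9.9, -6.2, 6.0]
opening: 0.0004
```

```bash
cat > t.py <<'E'
from h import *
o=obs(); t=axis_torque(o); r=np.array(o['tool_pos'])[:2]-AX; print('psi',np.degrees(np.arctan2(r[1],r[0]))%360,np.hypot(*r),'torque',sum(t),t,o['force'])
E
python3 t.py;python3 arc.py 136 112 2
```

```text
psi 134.68299435698813 0.054076107909541295 torque 0.4281961335736497 (np.float64(0.6164945258793242), np.float64(-0.18829839230567447)) [-9.87722588 -6.22555475  6.04548171]
136.0 [2, 0, 0] roll -0.03
134.0 [0, 0, 0] roll 0.00
132.0 [-2, 0, 0] roll 0.04
130.0 [-4, 0, 0] roll 0.07
128.0 [-6, -0, 0] roll 0.11
126.0 [-8, -0, 0] roll 0.14
124.0 [-9, -1, 0] roll 0.18
122.0 [-11, -1, 0] roll 0.21
120.0 [-13, -1, 0] roll 0.25
118.0 [-15, -2, 0] roll 0.28
116.0 [-17, -3, 0] roll 0.32
114.0 [-19, -3, 0] roll 0.35
112.0 [-21, -4, 0] roll 0.39
16.1333 [0.50797456 0.19244856 0.13827636] [-9.87722588 -6.22555475  6.04548171] [-2.52127839  3.60300419 -0.18829839] (np.float64(0.6164945258793242), np.float64(-0.18829839230567447))
```

Emit:
jog_arm([
  {"offset": [-2, 0, 0], "roll": 0.035, "hand": 0},
  {"offset": [-4, 0, 0], "roll": 0.07, "hand": 0},
  {"offset": [-6, -1, 0], "roll": 0.105, "hand": 0},
  {"offset": [-6, -1, 0], "roll": 0.105, "hand": 0},
])

```text
clock: 16.47
tool_pos: [0.5125, 0.1962, 0.1382]
orientation: [180.0, -0.4, -142.0]
force: [-12.6, -6.8, 8.1]
opening: 0.0001
```

```bash
python3 t.py
```

```text
psi 128.44797295630644 0.05391422945254826 torque 0.6001288381698592 (np.float64(0.7603718251282015), np.float64(-0.16024298695834227)) [-12.61889789  -6.78763895   8.13112844]
```

Emit:
jog_arm([
  {"offset": [-1, 0, 0], "roll": 0.02, "hand": 0},
  {"offset": [-2, 0, 0], "roll": 0.035, "hand": 0},
  {"offset": [-2, 0, 0], "roll": 0.035, "hand": 0},
])

```text
clock: 16.72
tool_pos: [0.5133, 0.1971, 0.1382]
orientation: [-180.0, -0.5, -143.9]
force: [-14.7, -7.8, 9.4]
opening: 0.0004
```

```bash
python3 t.py; python3 - <<'E'
from h import *
a=snap('scene','s7.png'); 
A=np.hstack([cv2.resize(load(n)['img'][200:260,315:395],(400,300),interpolation=cv2.INTER_CUBIC) for n in ('s6','s7')]); cv2.imwrite('pics/c7.png',A[:,:,::-1])
E
python3 t.py
```

```text
psi 127.18071883456172 0.05408514366703351 torque 0.6273692178567457 (np.float64(0.8859562539881515), np.float64(-0.25858703613140577)) [-14.66696856  -7.76909703   9.360742  ]
psi 127.19097350545967 0.05408775443898681 torque 0.6713883974021362 (np.float64(0.902941599248095), np.float64(-0.2315532018459589)) [-15.00353912  -7.84453565   9.09272828]
```

View pics/c7.png

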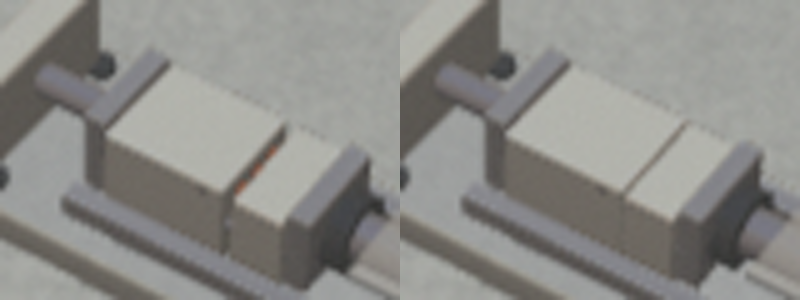

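Halves look closed. Torque is about 0.66 N m and rising. A small step more.

Emit:
jog_arm([
  {"offset": [-1, 0, 0], "roll": 0.02, "hand": 0},
  {"offset": [-2, 0, 0], "roll": 0.03, "hand": 0},
  {"offset": [-2, 0, 0], "roll": 0.03, "hand": 0},
  {"offset": [-2, 0, 0], "roll": 0.03, "hand": 0},
])

```text
clock: 17.1
tool_pos: [0.5145, 0.198, 0.1382]
orientation: [-180.0, -0.5, -145.6]
force: [-17.3, -7.0, 10.8]
opening: 0.0002
```

```bash
python3 t.py
```

```text
psi 125.63593612055833 0.05411907073970556 torque 0.7471550688897308 (np.float64(0.9841769210074591), np.float64(-0.2370218521177283)) [-17.33660283  -7.02900147  10.79395026]
```

Emit:
jog_arm([
  {"offset": [-1, 0, 0], "roll": 0.015, "hand": 0},
  {"offset": [-1, 0, 0], "roll": 0.015, "hand": 0},
  {"offset": [-1, 0, 0], "roll": 0.015, "hand": 0},
])

```text
clock: 17.35
tool_pos: [0.515, 0.1984, 0.1381]
orientation: [-180.0, -0.5, -146.5]
force: [-18.9, -7.9, 11.8]
opening: 0.0003
```

```bash
python3 t.py; python3 t.py >/dev/null; python3 arc.py 134 150 -8
```

```text
psi 124.90933196322867 0.05413510185410924 torque 0.8487794563098279 (np.float64(1.0812692050814423), np.float64(-0.23248974877161438)) [-18.85025098  -7.88988742  11.84117527]
134.0 [9, -1, 0] roll -0.18
142.0 [17, -3, 0] roll -0.32
150.0 [24, -6, 0] roll -0.46
17.35 [0.51501959 0.19839396 0.13813663] [-18.85025098  -7.88988742  11.84117527] [-3.05810735  6.31122191 -0.23248975] (np.float64(1.0812692050814423), np.float64(-0.23248974877161438))
```

Firm at about 0.85 N m, just past the 0.8 target. Now back off, lift and move away.

Emit:
jog_arm([
  {"offset": [3, 0, 0], "roll": -0.04, "hand": 0},
  {"offset": [7, 0, 0], "roll": -0.1, "hand": 0},
  {"offset": [13, -1, 0], "roll": -0.18, "hand": 0},
  {"offset": [13, -1, -2], "roll": -0.18, "hand": 0},
  {"offset": [13, -1, -30], "roll": -0.18, "hand": 0},
  {"offset": [13, -1, -65], "roll": -0.18, "hand": 0},
  {"offset": [13, -1, -100], "roll": -0.18, "hand": 0},
  {"offset": [13, -1, -120], "roll": -0.18, "hand": 0},
  {"offset": [13, -1, -120], "roll": -0.18, "hand": 0},
  {"offset": [13, -1, -120], "roll": -0.18, "hand": 0},
])

```text
clock: 18.18
tool_pos: [0.5101, 0.1944, 0.2602]
orientation: [-180.0, 0.3, -136.1]
force: [-0.8, 0.1, -0.9]
opening: 0.0005
```

```bash
python3 - <<'E'
from h import *
o=obs();print(o['clock'],o['tool_pos'],o['force'])
a=snap('scene','s8.png'); b=snap('side','d8.png')
A=np.hstack([cv2.resize(a['img'][195:285,310:430],(400,300),interpolation=cv2.INTER_CUBIC),cv2.resize(b['img'][150:310,150:364],(400,300),interpolation=cv2.INTER_CUBIC)]); cv2.imwrite('pics/c8.png',A[:,:,::-1])
E
```

```text
18.1833 [0.51005502 0.19440328 0.26020301] [-0.80447184  0.1256598  -0.94904427]
```

```bash
python3 - <<'E'
from h import *
f=[cv2.cvtColor(load(n)['img'],cv2.COLOR_RGB2GRAY)[200:265,315:400].astype(np.float32) for n in ('s6','s7','s8')]
print('diff s7-s8',np.abs(f[1]-f[2]).mean(),'s6-s8',np.abs(f[0]-f[2]).mean(), cv2.phaseCorrelate(f[1],f[2]))
def orange(n):
    i=load(n)['img'][200:265,315:400].astype(int); return int(((i[...,0]-i[...,2])>35).sum())
print('orange in gap',orange('s6'),orange('s7'),orange('s8'))
order.close_job(); print(obs()['clock'])
E
```

```text
diff s7-s8 4.4461536 s6-s8 5.968688 ((-0.030481953522681238, 0.0005653033841213073), 1.0071469283398287)
orange in gap 9 0 0
the job is handed in; nothing more can be done
the job is handed in; nothing more can be done
```

The block is set in the press bed, pushed fully closed and clamped, and I handed the job in at about 18 s of the 72 s limit. No verdict was reported.

- **Placing:** I set the block between the lips with its cap towards the ram and let go. The close-up showed it centred, with clearance at both ends.
- **Pressing:** Three spoke pushes on the open side turned the handle. I took the last degrees in small steps until the torque, worked out from the tool wrench, reached about 0.85 N m. That is slightly above the 0.8 target and well below the 1.3 crush limit. I did not measure the force on the block directly; that torque implies roughly 30 N.
- **Last checks:** Near the end of the push the view showed the halves closed, with no capsules visible in the gap. After I lifted the hand away, the pixels showed the block had not moved (0.03 px shift) and the gap still closed. The tool force read about 1 N with the hand well clear, which is sensor noise.
- **Disagreements:** The side and scene cameras differed by about 7 mm on the handle axis along y, and I used a value in between. The wrist camera put the press's centre line 3 mm off the scene estimate, and I followed the wrist camera.
- **Not checked:** The picture limit was reached, so I could not view the final image and made the last check from pixels only. I did not measure the plate, jar and spoon at the end, but the arm never worked near enough to touch them.

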